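# Clear a misfed slide block from the feed chute and feed it the right way

## Task

A grooved aluminium slide block went into the sloping feed chute a quarter turn wrong, so its groove lies across the key on the chute floor and it is jammed under the keeper strips. Push it back up the chute until it is clear of the keepers, lift it out, give it a quarter turn so that its groove runs along the chute, lay it back in the open upper part and push it down over the key, fully home against the two stop blocks. Leave it there and do not disturb the spare block on the bench.

Things in the scene. Friction and masses are not known exactly. Their poses are not given: they have to be found in the camera images.
- chute: feed chute, fixed: steel channel on a green stand, sloping 12 degrees. Frame tilted with it: x up the chute along the floor, y across, z square off the floor. Origin on the floor, mid-width, level with the uphill faces of the two stop blocks, 46 mm above the bench. Chute frame, mm: floor x -46 to 246, channel y -34 to 34, ends open; stop blocks x -18 to 0, 12 high, a 44 wide gap between them
- chute_key (a point): uphill end of the key, on the floor, chute (30, 0, 0) mm. The key is a steel bar fixed along the middle of the floor from x -46 to 30, 14 wide and 8 high, with a rounded uphill end; a block can pass only with its groove along the chute, over the key
- chute_slot (a point): middle of the slot between the two keeper strips, chute (55, 0, 39) mm. Keepers run x 3 to 106, z 37 to 41 (screw heads to 45), on cheeks 37 high; they overhang the channel's sides and leave a slot 52 wide (y -26 to 26), open from above, through which shut fingers can reach down and slide along the chute
- chute_lips (a point): floor point under the uphill end of the keepers' flared lips (lips reach z 44), chute (117, 0, 0) mm. Up the chute from here the channel is open from above
- chute_open (a point): floor point in the open upper part, chute (175, 0, 0) mm. Here only low side rails stand beside the channel: 9 mm high, bevelled inside, y 34 to 42 either side. The slope is gentle: a block stays where it is left and does not slide by itself
- chute_shoe (a point): brass spring shoe in the +y cheek, chute (48, 34, 16) mm, bevelled both ways, x 22 to 74. It presses a block toward the -y cheek with about 6 N; moving a block along under it takes 6 to 10 N, starting it past the bevel up to about 15 N. Its housing stands out to y 79 mm, below z 31
- block: the jammed slide block, plain aluminium, 64 x 64 x 34 mm high, 0.34 to 0.53 kg. Origin at the middle of its underside, z up, x along its groove. The groove runs right through the underside, 22 wide, 10 deep, and shows in two opposite sides; a dark line on top runs the same way. Starts with the groove across the chute, origin at chute x 63 to 70 mm. Home: groove along the chute either way round, origin at chute x 32 mm
- spare: another slide block of the same kind, lying on the bench to the robot's right of the chute's low end; a bystander. Origin at the middle of its underside.

How it is judged:
By the outcome, as a careful person would: the job done as asked, in the order asked, and still so for the second after the job is handed in, with the robot touching nothing.
It also fails if it takes over 67 s, if anything falls off the work surface, if the arm or the gripper's body presses on something with over 40 N, if the wrist force passes 120 N, or if a joint passes its speed limit or range.

## Robot

A 6-joint arm with a two-finger parallel gripper is mounted at the origin on the work surface; the furniture and walls round the work are solid. World frame = base frame: x ahead of the robot, y to its left, z up, the work surface at z = 0. Lengths are in m, angles in degrees, forces in N, time in s.
With the tool pointing down it reaches from about 0.3 to 0.75 m from the base axis. Payload 8.5 kg.
Tool frame: the origin (TCP) lies at the very end of the fingers, on their centre line; the grasp point (between the pads) lies 19 mm behind it; y points along the fingers, z is the direction in which the jaws open and shut, and the axes are right-handed (so a half turn about y gives the same grasp; the last joint's range is limited). The gripper opens to 85 mm and grips with 20 to 120 N. Pads are 22 mm wide; open, the fingers measure 114 mm over their backs; the gripper's body (76 mm by 85 mm) begins 54 mm behind the grasp point. The pads swing forward as they close: fully open they stand 13 mm farther back than shut.
Start: joints at [58.138, 21.807, 74.336, -0, 83.858, -12.336], TCP at [0.184, 0.518, 0.231] pointing down, gripper open.
Joint ranges: [-178.18, 178.18], [-50.72, 133.34], [12.68, 142.11], [-81.47, 261.47], [9.98, 163.14], [-165.26, 165.26]. Speed limits (degrees/s): [136.94, 136.94, 180, 180, 180, 180].

## Interface

Orientations are given as a 3x3 rotation matrix whose columns are the frame's x, y, z axes.
In Python, from rig import env gives the robot as it stands. The module is installed in compiled form; this text tells all that it offers.
- The arm moves only by the tool servo_tool, never from a script. Its argument "rows" is one flat list of numbers, 7 for each row, row after row: the opening, from 0 (shut) to 1 (fully open), then the shift along the world's x, y, z in m, then the turn, a rotation vector about the world's x, y, z in degrees. A call has 1 to 10 rows; each row shifts and turns the commanded pose from where the row before left it; what a row does not reach is not made up. A row lasts 1/12 s, in which the tool goes at most 41.7 mm and 7.16 degrees, less where a joint would pass 70% of its speed; a pose out of reach is approached as far as the arm can. A call with a gripper value outside its range is refused whole. The fingers move at their own pace and stop on an object; "force" is the grip in N (left out, the last holds). Time passes only in rows, so rows that do not move let the fingers close. It gives the time, the measured TCP pose, the force and the opening at its end, in the units of the state.
- env.observe(): the state, without advancing time (a new reading comes with each control period).
- env.get_image(name): name is "side" or "top"; returns the picture (384x512x3 uint8, red, green, blue); there is no depth.
- env.camera_model(name): a dict with "camera_matrix" (3x3 intrinsics, pixels), "R" (3x3) and "t" (3): a world point X has camera coordinates R X + t. Camera axes: x right, y down, z forward; pixel columns grow to the right and rows downward; lengths in m; the calibration is good to about 2 mm. A picture is of the moment at which its call begins. camera_model takes no time and is no camera call.
- env.close_job(): hands the job in, once; it reports no verdict.
The state is a dict: "time_s": time; "q": joint angles; "qvel": joint speeds; "joint_efforts": joint torques, N m; "position": TCP position; "tool_rot": TCP orientation; "ft_force": force on the tool from outside, world axes, zero at the start; "wrist_torque": the same for the moment, N m; "grip_width": finger opening in m.
Only numpy, scipy, OpenCV 4.12 (cv2) and the standard library are available. Lean on these libraries where they do the work, as an engineer would, in place of code of your own. Each camera call takes 0.05 s, during which the arm holds its last target.

## Working session

There is one attempt and no reset: what is moved stays moved. The work goes in short steps, Python scripts to look and compute and a tool call to move; the robot and the scene stay as the last step left them, time stands still between calls to the robot, and variables do not carry over. Pictures are saved under pics/ and viewed, and the job is handed in when it is done.

Besides the shell and the picture viewer there is one more tool, called after "Emit:" as a command line: name --argument value ..., lists and objects as JSON in quotes. servo_tool: Moves the arm, as the interface text tells. Its arguments: {"type":"object","properties":{"rows":{"type":"array","items":{"type":"number"}},"force":{"type":"number"}},"required":["rows"]}

```bash
mkdir -p pics
python3 - <<'E'
from rig import env
import cv2,numpy as np
np.set_printoptions(precision=4,suppress=True)
s=env.observe(); print(s)
for n in("side","top"):
    im=env.get_image(n); cv2.imwrite(f"pics/{n}0.png",im[...,::-1]); m=env.camera_model(n); print(n,m, -m["R"].T@m["t"])
E
```

```text
{'time_s': 0.0, 'q': array([ 58.1375,  21.8413,  74.3838,  -0.0007,  83.8577, -12.3349]), 'qvel': array([ 0.0349, -0.0038, -0.0693, -0.0529,  0.0252,  0.0235]), 'joint_efforts': array([ -0.0016, -44.8451, -23.1281,  -0.0002,   0.0047,  -0.0001]), 'position': array([0.1837, 0.5181, 0.2307]), 'tool_rot': array([[ 0.9425, -0.0008,  0.3343],
       [-0.3343, -0.0012,  0.9425],
       [-0.0003, -1.    , -0.0014]]), 'ft_force': array([0.2186, 0.5265, 0.7213]), 'wrist_torque': array([ 0.019 ,  0.017 , -0.0081]), 'grip_width': 0.08586230517434197}
side {'camera_matrix': array([[473.7378,   0.    , 252.7254],
       [  0.    , 473.7378, 196.263 ],
       [  0.    ,   0.    ,   1.    ]]), 'R': array([[-0.9818,  0.19  , -0.0035],
       [ 0.1004,  0.5029, -0.8585],
       [-0.1614, -0.8432, -0.5128]]), 't': array([0.4651, 0.0709, 1.1216])} [0.6305 0.8217 0.6377]
top {'camera_matrix': array([[386.0896,   0.    , 259.8127],
       [  0.    , 386.0896, 194.1021],
       [  0.    ,   0.    ,   1.    ]]), 'R': array([[-0.0185, -0.9998,  0.0081],
       [-0.9979,  0.0179, -0.062 ],
       [ 0.0619, -0.0092, -0.998 ]]), 't': array([-0.0503,  0.4682,  0.9251])} [ 0.4091 -0.0501  0.9527]
```

View pics/side0.png

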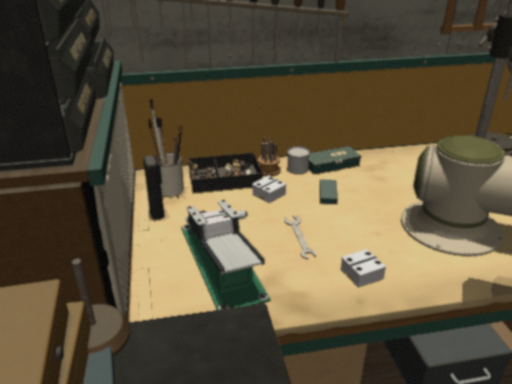

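View pics/top0.png

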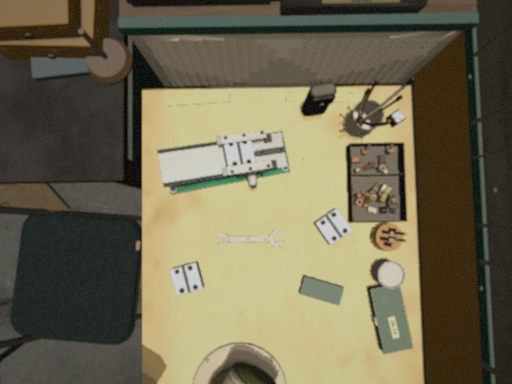

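Run:
```python
import cv2
a=cv2.imread("pics/top0.png")[115:205,145:305]; cv2.imwrite("pics/t0z.png",cv2.resize(a,None,fx=5,fy=5,interpolation=cv2.INTER_CUBIC))
a=cv2.imread("pics/side0.png")[190:315,170:285]; cv2.imwrite("pics/s0z.png",cv2.resize(a,None,fx=4.7,fy=4.7,interpolation=cv2.INTER_CUBIC))
```

```text
(no output)
```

View pics/t0z.png

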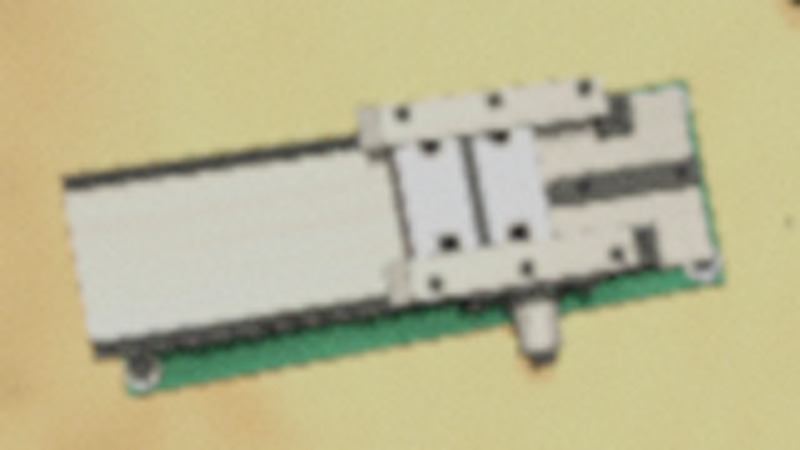

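View pics/s0z.png

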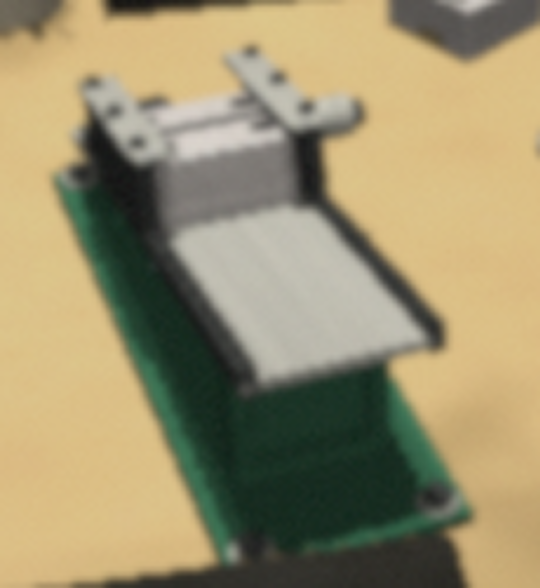

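```bash
cat > h.py <<'E'
import numpy as np,cv2
from scipy.optimize import least_squares
from rig import env
np.set_printoptions(precision=4,suppress=True)
M={n:env.camera_model(n) for n in("side","top")}
def proj(n,X):
    m=M[n];c=np.atleast_2d(X)@m["R"].T+m["t"];p=c@m["camera_matrix"].T;return p[:,:2]/p[:,2:]
def frame(p):
    X,Y,yaw=p[:3];c,s=np.cos(yaw),np.sin(yaw);a=np.radians(12)
    Rz=np.array([[c,-s,0],[s,c,0],[0,0,1]])
    Ry=np.array([[np.cos(a),0,-np.sin(a)],[0,1,0],[np.sin(a),0,np.cos(a)]])
    return Rz@Ry,np.array([X,Y,0.046])
def c2w(p,x):
    R,o=frame(p);return np.atleast_2d(x)/1000@R.T+o
E
cat > fit.py <<'E'
from h import *
T=lambda u,v:(145+(u+.5)/5-.5,115+(v+.5)/5-.5)
S=lambda u,v:(170+(u+.5)/4.7-.5,190+(v+.5)/4.7-.5)
obs=[("top",(246,-34,0),T(70,192)),("top",(246,34,0),T(95,342)),("top",(117,-36,44),T(360,130)),
("top",(-46,0,8),T(691,173)),("top",(-18,28,12),T(656,247)),("top",(-18,-28,12),T(630,117)),("top",(3,-30,41),T(603,100)),("top",(106,26,41),T(415,262)),
("side",(246,34,0),S(425,347)),("side",(246,-34,0),S(253,383))]
A=np.array([o[1] for o in obs],float)
def res(p):
    W=c2w(p,A);return np.concatenate([proj(o[0],W[i])[0]-o[2] for i,o in enumerate(obs)])
r=least_squares(res,[.55,.0,1.5],loss="soft_l1",f_scale=1);print(r.x,np.degrees(r.x[2]));print(res(r.x).reshape(-1,2))
np.save("p.npy",r.x)
E
python3 fit.py
```

```text
[ 0.5641 -0.0731  1.7362] 99.47857143734275
[[-1.7235  0.0202]
 [-1.6075 -0.1127]
 [-0.8657 -0.8049]
 [ 1.6899 -0.245 ]
 [ 0.0992 -2.1185]
 [ 0.8896  0.6541]
 [ 0.3952  1.3806]
 [-2.1122 -0.1298]
 [-0.2275 -2.8702]
 [ 0.5412 -1.9908]]
```

```bash
cat > ov.py <<'E'
from h import *
import sys
def box(x0,x1,y0,y1,z0,z1):
    v=np.array([[x,y,z] for x in(x0,x1) for y in(y0,y1) for z in(z0,z1)],float)
    e=[(i,j) for i in range(8) for j in range(i) if (v[i]!=v[j]).sum()==1]
    return [(v[i],v[j]) for i,j in e]
def overlay(n,p,im,crop,f,out,blk=None):
    x0,y0,w,h=crop
    a=cv2.resize(im[y0:y0+h,x0:x0+w],None,fx=f,fy=f,interpolation=cv2.INTER_CUBIC)
    L=[(l,(0,0,255)) for l in box(-46,246,-34,34,0,0)]+[(l,(255,0,0)) for s in(1,-1) for l in box(3,106,26*s,36*s,41,41)]+[(l,(0,160,0)) for l in box(-46,30,-7,7,8,8)]+[(l,(255,0,255)) for s in(1,-1) for l in box(-18,0,22*s,34*s,12,12)]
    L+=[(l,(0,200,255)) for s in(1,-1) for l in box(117,117,26*s,36*s,44,44)]
    if blk is not None: L+=[(l,(255,255,0)) for l in box(blk-32,blk+32,-32,32,0,34)]
    for (q,r),c in L:
        k=proj(n,c2w(p,np.array([q,r])));k=((k-[x0,y0]+.5)*f-.5)
        cv2.line(a,tuple(int(round(t)) for t in k[0]),tuple(int(round(t)) for t in k[1]),c,1,cv2.LINE_AA)
    cv2.imwrite(out,a)
if __name__=="__main__":
    p=np.load("p.npy")
    overlay("top",p,cv2.imread("pics/top0.png"),(145,115,160,90),5,"pics/"+sys.argv[1]+"t.png",66)
    overlay("side",p,cv2.imread("pics/side0.png"),(170,190,115,125),4.7,"pics/"+sys.argv[1]+"s.png",66)
E
python3 ov.py ov1
```

```text
(no output)
```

View pics/ov1t.png

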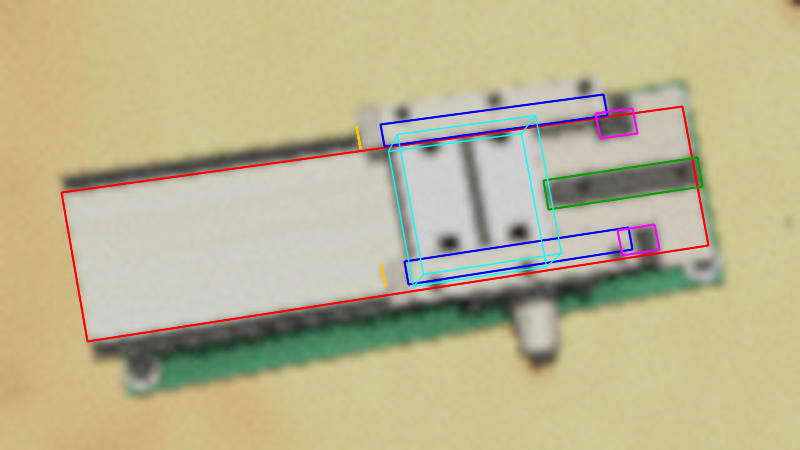

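View pics/ov1s.png

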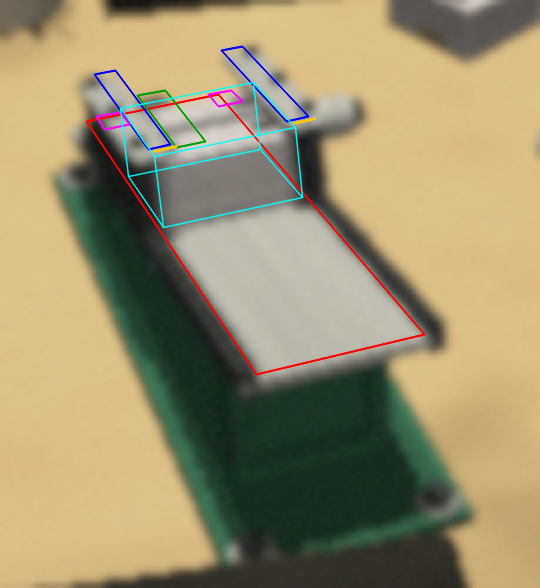

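```bash
cat >> h.py <<'E'
from scipy.spatial.transform import Rotation as Ro
P=np.load("p.npy") if __import__("os").path.exists("p.npy") else None
def toolrot(p,jaw):  # jaw 'y' or 'x', tool y = -chute z
    R,_=frame(p); z={'y':-R[:,1],'x':R[:,0],'-x':-R[:,0],'-y':R[:,1]}[jaw]; y=-R[:,2]; return np.c_[np.cross(y,z),y,z]
def here():
    s=env.observe();R,o=frame(P);return s,R.T@(s["position"]-o)*1000
def delta(c,jaw):
    s,_=here();w=c2w(P,c)[0];d=w-s["position"];rv=Ro.from_matrix(toolrot(P,jaw)@s["tool_rot"].T).as_rotvec(degrees=True)
    print("t",s["time_s"],"target",w,"shift",d,"rotvec",rv,"angle",np.linalg.norm(rv))
def dirs():
    print("chute axes in world (cols)\n",frame(P)[0])
E
python3 - <<'E'
from h import *
dirs()
delta((20,0,100),'y');delta((20,0,14),'y')
E
```

```text
chute axes in world (cols)
 [[-0.1611 -0.9863  0.0342]
 [ 0.9648 -0.1647 -0.2051]
 [ 0.2079  0.      0.9781]]
t 0.1 target [ 0.5643 -0.0743  0.148 ] shift [ 0.3806 -0.5925 -0.0828] rotvec [  9.679    8.0179 -60.7737] angle 62.05973456014692
t 0.1 target [ 0.5614 -0.0567  0.0639] shift [ 0.3777 -0.5749 -0.1669] rotvec [  9.679    8.0179 -60.7737] angle 62.05973456014692
```

Emit:
servo_tool --rows '[0,0.019,-0.0296,0,0.484,0.4,-3.04,0,0.019,-0.0296,0,0.484,0.4,-3.04,0,0.019,-0.0296,0,0.484,0.4,-3.04,0,0.019,-0.0296,0,0.484,0.4,-3.04,0,0.019,-0.0296,0,0.484,0.4,-3.04,0,0.019,-0.0296,0,0.484,0.4,-3.04,0,0.019,-0.0296,0,0.484,0.4,-3.04,0,0.019,-0.0296,0,0.484,0.4,-3.04,0,0.019,-0.0296,0,0.484,0.4,-3.04,0,0.019,-0.0296,0,0.484,0.4,-3.04]' --force 60

```text
time_s: 0.93
position: [0.3742, 0.2207, 0.2312]
tool_rot: [[0.639, -0.045, 0.768], [-0.762, 0.099, 0.64], [-0.105, -0.994, 0.029]]
ft_force: [1.2, 0.8, 0.3]
grip_width: 0.0
```

Emit:
servo_tool --rows '[0,0.019,-0.0296,0,0.484,0.4,-3.04,0,0.019,-0.0296,0,0.484,0.4,-3.04,0,0.019,-0.0296,0,0.484,0.4,-3.04,0,0.019,-0.0296,0,0.484,0.4,-3.04,0,0.019,-0.0296,-0.01,0.484,0.4,-3.04,0,0.019,-0.0296,-0.01,0.484,0.4,-3.04,0,0.019,-0.0296,-0.015,0.484,0.4,-3.04,0,0.019,-0.0296,-0.015,0.484,0.4,-3.04,0,0.019,-0.0296,-0.01,0.484,0.4,-3.04,0,0,0,0,0,0,0]'

```text
time_s: 1.77
position: [0.5465, -0.0489, 0.1682]
tool_rot: [[0.205, -0.038, 0.978], [-0.958, 0.195, 0.209], [-0.199, -0.98, 0.004]]
ft_force: [-1.3, 0.0, -0.1]
grip_width: -0.0002
```

Run:
```python
from h import *
s,c=here();print(c,s["ft_force"],s["grip_width"],s["q"])
delta((20,0,70),'y')
for n in("side","top"): cv2.imwrite(f"pics/{n}1.png",env.get_image(n)[...,::-1]); print(n,proj(n,s["position"]))
a=cv2.imread("pics/top1.png")[95:205,145:305]; cv2.imwrite("pics/t1z.png",cv2.resize(a,None,fx=5,fy=5,interpolation=cv2.INTER_CUBIC))
a=cv2.imread("pics/side1.png")[140:275,170:300]; cv2.imwrite("pics/s1z.png",cv2.resize(a,None,fx=4.4,fy=4.4,interpolation=cv2.INTER_CUBIC))
```

```text
[ 51.5718  13.3834 113.9486] [-1.3236  0.0432 -0.052 ] -0.0002293911258951918 [-22.1162  26.5844  78.3435   9.7009  81.5363 -36.1616]
t 1.7667 target [ 0.5633 -0.0682  0.1186] shift [ 0.0168 -0.0192 -0.0496] rotvec [ 0.4697  0.2957 -2.5713] angle 2.6305415134109853
side [[213.7151 175.5552]]
top [[254.8944 150.95  ]]
```

View pics/t1z.png

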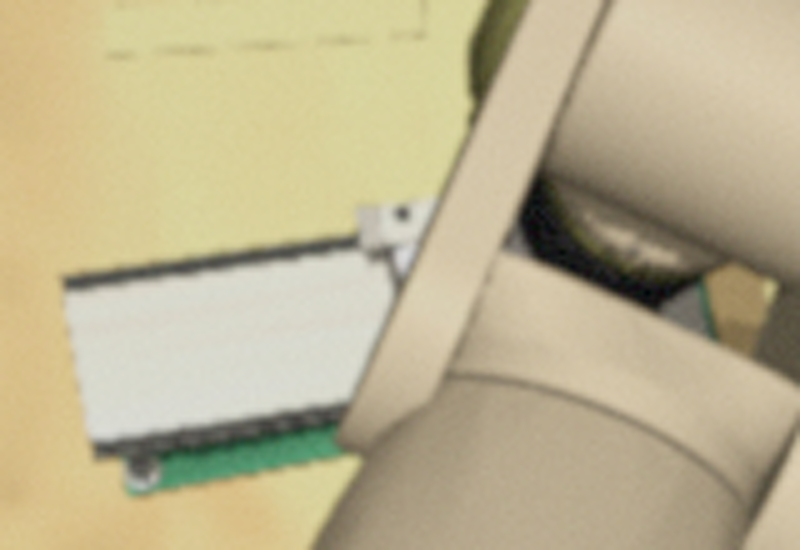

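View pics/s1z.png

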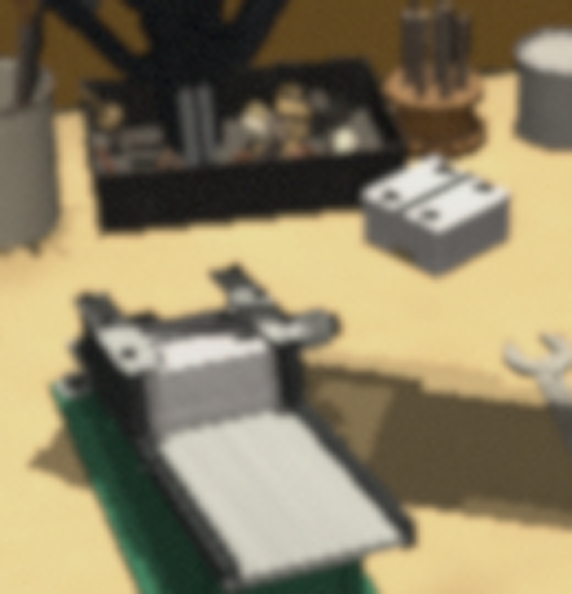

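```bash
sed -i 's/^S=lambda.*/S=lambda u,v:(170+(u+.5)\/4.7-.5-1.8,190+(v+.5)\/4.7-.5-1.4)/' fit.py; python3 fit.py
python3 - <<'E'
from h import *
s,c=here();print(c)
delta((20,0,70),'y')
E
```

```text
[ 0.5642 -0.0736  1.7303] 99.13827042979983
[[-1.523  -0.6601]
 [-1.5864 -0.7672]
 [-0.6001 -1.1391]
 [ 1.9129 -0.1681]
 [ 0.2431 -2.0936]
 [ 1.1719  0.654 ]
 [ 0.6864  1.3426]
 [-2.0079 -0.4084]
 [ 0.7792 -1.3891]
 [ 1.4529 -0.6437]]
[ 56.5602  14.6231 115.0058]
t 1.8667 target [ 0.5634 -0.0687  0.1186] shift [ 0.0186 -0.0237 -0.0516] rotvec [ 0.4393  0.3658 -3.2465] angle 3.296444891781024
```

Emit:
servo_tool --rows '[0,0.0047,-0.006,-0.013,0.11,0.09,-0.81,0,0.0047,-0.006,-0.013,0.11,0.09,-0.81,0,0.0047,-0.006,-0.013,0.11,0.09,-0.81,0,0.0047,-0.006,-0.013,0.11,0.09,-0.81,0,0,0,0,0,0,0,0,0,0,0,0,0,0]'

```text
time_s: 2.37
position: [0.5634, -0.0681, 0.1183]
tool_rot: [[0.157, -0.033, 0.987], [-0.966, 0.205, 0.16], [-0.208, -0.978, 0.0]]
ft_force: [-1.1, -0.2, 0.5]
grip_width: -0.0003
```

Run:
```python
from h import *
s,c=here();print(c,s["ft_force"])
delta((20,0,14),'y')
```

```text
[20.5046 -0.0831 69.5075] [-1.1351 -0.2366  0.5499]
t 2.3667 target [ 0.5616 -0.0572  0.0639] shift [-0.0018  0.0109 -0.0544] rotvec [ 0.0041  0.0053 -0.0812] angle 0.08147178737885884
```

Emit:
servo_tool --rows '[0,-0.0003,0.0018,-0.0091,0,0,0,0,-0.0003,0.0018,-0.0091,0,0,0,0,-0.0003,0.0018,-0.0091,0,0,0,0,-0.0003,0.0018,-0.0091,0,0,0,0,-0.0003,0.0018,-0.0091,0,0,0,0,-0.0003,0.0018,-0.0091,0,0,0,0,0,0,0,0,0,0]'

```text
time_s: 2.95
position: [0.5609, -0.0565, 0.0627]
tool_rot: [[0.157, -0.034, 0.987], [-0.965, 0.205, 0.161], [-0.208, -0.978, -0.001]]
ft_force: [0.8, 1.1, -0.6]
grip_width: -0.0001
```

Run:
```python
from h import *
s,c=here();print(c,s["ft_force"])
delta((122,0,14),'y')
```

```text
[20.4999  0.567  12.7257] [ 0.7688  1.1153 -0.644 ]
t 2.95 target [0.5457 0.0413 0.0851] shift [-0.0152  0.0979  0.0223] rotvec [-0.0159 -0.0602 -0.1193] angle 0.13454362439793924
```

Emit:
servo_tool --rows '[0,-0.0006,0.0039,0.0009,0,0,0,0,-0.0006,0.0039,0.0009,0,0,0,0,-0.0006,0.0039,0.0009,0,0,0,0,-0.0006,0.0039,0.0009,0,0,0,0,-0.0006,0.0039,0.0009,0,0,0,0,-0.0006,0.0039,0.0009,0,0,0,0,-0.0006,0.0039,0.0009,0,0,0,0,-0.0006,0.0039,0.0009,0,0,0]'

```text
time_s: 3.62
position: [0.557, -0.0275, 0.0723]
tool_rot: [[0.157, -0.031, 0.987], [-0.966, 0.201, 0.16], [-0.203, -0.979, 0.002]]
ft_force: [-2.5, -4.6, -2.8]
grip_width: -0.0004
```

Run:
```python
from h import *
s,c=here();print(c,s["ft_force"])
```

```text
[51.1207 -0.1605 16.0376] [-2.5271 -4.6346 -2.8053]
```

Emit:
servo_tool --rows '[0,-0.001,0.0058,0.001,0,0,0,0,-0.001,0.0058,0.001,0,0,0,0,-0.001,0.0058,0.0012,0,0,0,0,-0.001,0.0058,0.0012,0,0,0,0,-0.001,0.0058,0.0012,0,0,0,0,-0.001,0.0058,0.0012,0,0,0,0,-0.001,0.0058,0.0012,0,0,0,0,-0.001,0.0058,0.0012,0,0,0,0,-0.001,0.0058,0.0012,0,0,0,0,-0.001,0.0058,0.0012,0,0,0]'

```text
time_s: 4.45
position: [0.5466, 0.0312, 0.084]
tool_rot: [[0.158, -0.032, 0.987], [-0.966, 0.202, 0.161], [-0.204, -0.979, 0.001]]
ft_force: [-2.5, -7.9, -0.8]
grip_width: 0.0003
```

Run:
```python
from h import *
s,c=here();print(c,s["ft_force"])
delta((128,0,14),'y')
```

```text
[111.8452   0.7064  15.0685] [-2.5287 -7.9061 -0.7728]
t 4.45 target [0.5448 0.0471 0.0863] shift [-0.0018  0.0159  0.0023] rotvec [ 0.2106  0.1096 -0.12  ] angle 0.26604593815387934
```

Emit:
servo_tool --rows '[0,-0.0008,0.005,0.0009,0,0,0,0,-0.0008,0.005,0.0009,0,0,0,0,-0.0008,0.005,0.0009,0,0,0,0,-0.0008,0.0035,0.0007,0,0,0,0,0,0,0,0,0,0,0,0,0,0,0,0,0]'

```text
time_s: 4.95
position: [0.5437, 0.0495, 0.0877]
tool_rot: [[0.158, -0.031, 0.987], [-0.966, 0.202, 0.161], [-0.204, -0.979, 0.002]]
ft_force: [-2.6, -6.4, 1.7]
grip_width: 0.0004
```

Run:
```python
from h import *
s,c=here();print(c,s["ft_force"])
n="side"; im=env.get_image(n)[...,::-1].copy(); cv2.imwrite("pics/side2.png",im)
from ov import overlay
overlay(n,P,im,(150,150,160,150),4,"pics/o2.png",c[0]+43)
delta((115,0,14),'y')
```

```text
[130.7777   0.6772  14.8703] [-2.6123 -6.4187  1.7011]
t 5.0 target [0.5468 0.0346 0.0836] shift [ 0.003  -0.015  -0.0041] rotvec [ 0.1984  0.1684 -0.1181] angle 0.2857693743529017
```

View pics/o2.png

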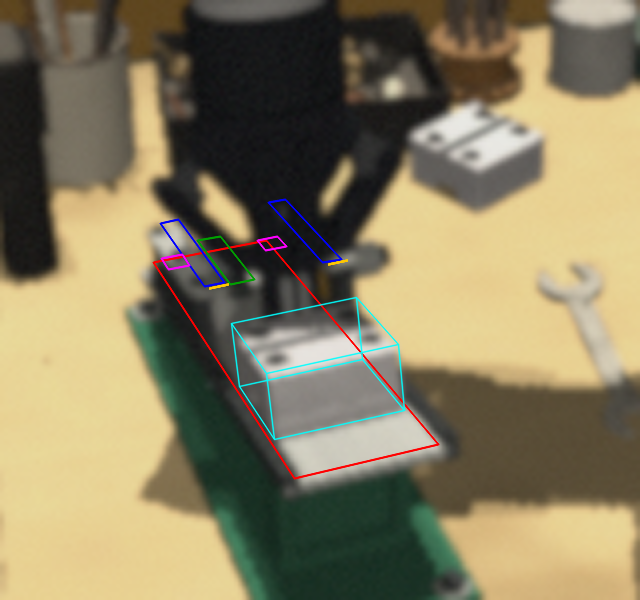

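Emit:
servo_tool --rows '[0,0.0012,-0.006,-0.0015,0,0,0,0,0.0012,-0.006,-0.0015,0,0,0,0,0.0003,-0.002,0.01,0,0,0,0,0.0005,-0.003,0.0147,0,0,0,0,0.0005,-0.003,0.0147,0,0,0,0.5,0.0005,-0.003,0.0147,0,0,0,1,-0.0015,0.0095,0.01,0,0,0,1,-0.003,0.018,0.004,0,0,0,1,-0.003,0.018,0.004,0,0,0,1,0,0.009,0.001,0,0,0]'

```text
time_s: 5.83
position: [0.54, 0.0841, 0.1582]
tool_rot: [[0.159, -0.031, 0.987], [-0.965, 0.205, 0.162], [-0.207, -0.978, 0.003]]
ft_force: [-0.1, -0.4, 0.3]
grip_width: 0.0605
```

Run:
```python
from h import *
s,c=here();print(c,s["ft_force"],s["grip_width"])
for n,cr in(("side",(150,130,150,150)),("top",(140,100,170,110))):
    im=env.get_image(n)[...,::-1].copy(); cv2.imwrite(f"pics/{n}3.png",im)
    from ov import overlay
    overlay(n,P,im,cr,4,f"pics/o3{n}.png",173.8)
s,c=here();print(c,proj("side",s["position"]))
delta((173.8,0,8),'y')
```

```text
[179.391   -1.1196  76.5795] [-0.0717 -0.3827  0.3334] 0.06046682913952343
[178.5876  -1.349   76.0193] [[225.857 213.391]]
t 5.9333 target [0.5375 0.0926 0.09  ] shift [-0.0028  0.0091 -0.0675] rotvec [ 0.0534  0.1586 -0.2207] angle 0.2769546018411039
```

View pics/o3side.png

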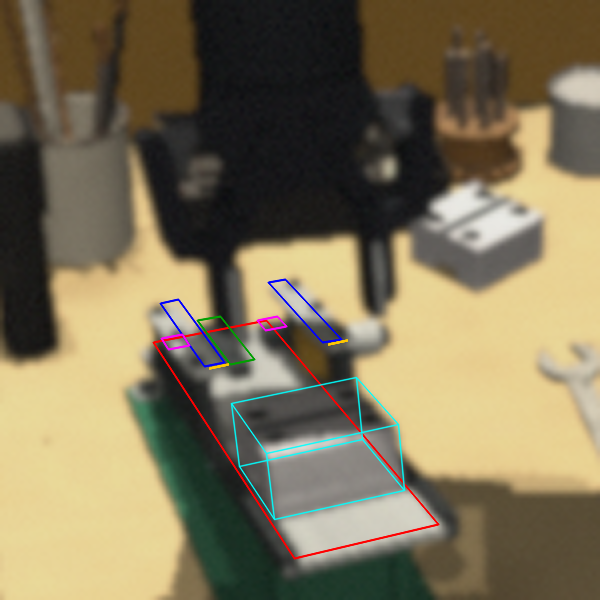

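View pics/o3top.png

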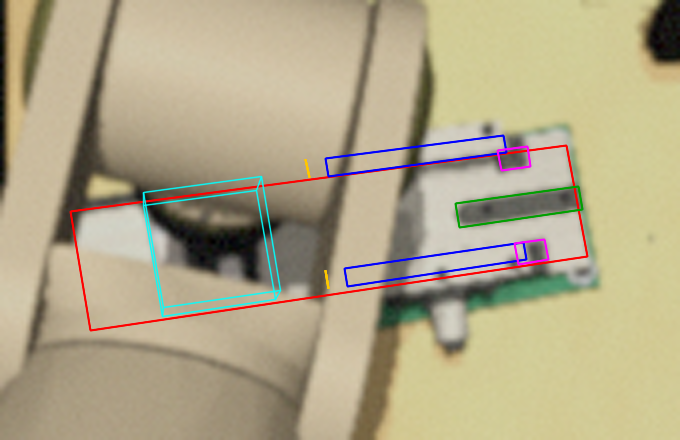

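Emit:
servo_tool --rows '[1,-0.0014,0.0,0,0,0,0,1,-0.0003,0.0008,-0.007,0,0,0,1,-0.0003,0.0014,-0.01,0,0,0,1,-0.0003,0.0014,-0.0105,0,0,0,1,-0.0003,0.0014,-0.0105,0,0,0,1,-0.0003,0.0014,-0.0105,0,0,0,1,-0.0003,0.0014,-0.0105,0,0,0,1,-0.0001,0.0013,-0.01,0,0,0,1,0,0,0,0,0,0]'

```text
time_s: 6.68
position: [0.5362, 0.0908, 0.0857]
tool_rot: [[0.156, -0.035, 0.987], [-0.966, 0.205, 0.16], [-0.208, -0.978, -0.002]]
ft_force: [0.2, 0.3, -0.7]
grip_width: 0.0852
```

Run:
```python
from h import *
s,c=here();print(c,s["ft_force"],s["grip_width"])
for n,cr in(("side",(170,180,110,100)),):
    im=env.get_image(n)[...,::-1].copy(); cv2.imwrite(f"pics/{n}4.png",im)
    x,y,w,h=cr;cv2.imwrite("pics/s4z.png",cv2.resize(im[y:y+h,x:x+w],None,fx=6,fy=6,interpolation=cv2.INTER_CUBIC))
```

```text
[171.3596   1.5255   4.1914] [ 0.237   0.3424 -0.703 ] 0.08524783376807817
```

View pics/s4z.png

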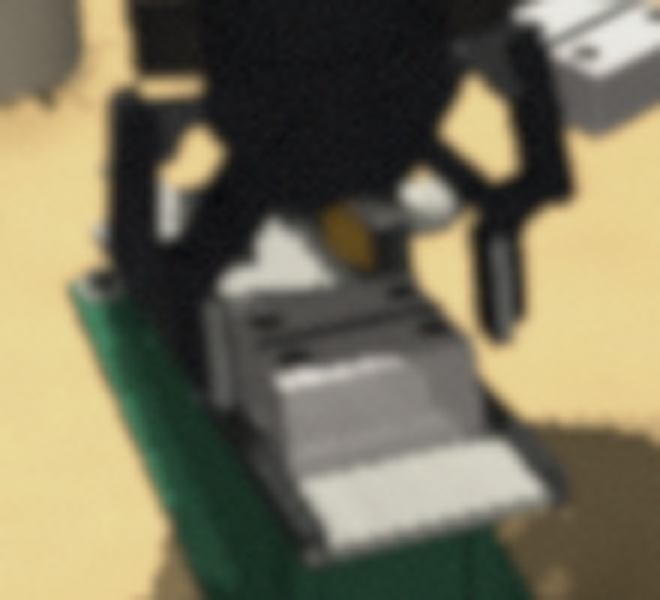

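Emit:
servo_tool --rows '[1,0.0011,0.0019,0.0035,0,0,0,1,0,0,0,0,0,0,0.5,0,0,0,0,0,0,0,0,0,0,0,0,0,0,0,0,0,0,0,0,0,0,0,0,0,0,0]' --force 60

```text
time_s: 7.23
position: [0.5387, 0.0928, 0.0924]
tool_rot: [[0.158, -0.03, 0.987], [-0.966, 0.204, 0.161], [-0.206, -0.979, 0.004]]
ft_force: [0.0, -0.9, 5.7]
grip_width: 0.0623
```

Run:
```python
from h import *
s,c=here();print(c,s["ft_force"],s["wrist_torque"],s["grip_width"])
for n,cr in(("side",(170,180,110,100)),):
    im=env.get_image(n)[...,::-1].copy(); cv2.imwrite(f"pics/{n}5.png",im)
    x,y,w,h=cr;cv2.imwrite("pics/s5z.png",cv2.resize(im[y:y+h,x:x+w],None,fx=6,fy=6,interpolation=cv2.INTER_CUBIC))
```

```text
[174.3398  -1.2655  10.4175] [ 0.0456 -0.9356  5.7246] [-0.0764  0.1433  0.1168] 0.06234209458453274
```

View pics/s5z.png

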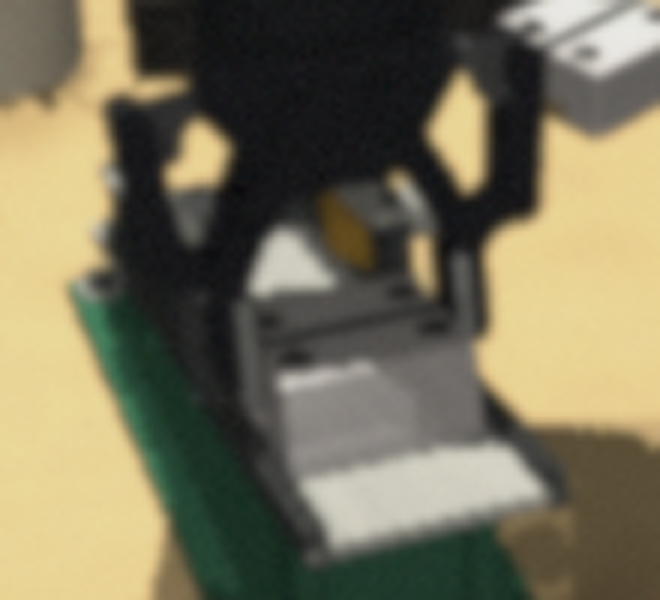

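Emit:
servo_tool --rows '[0,0,-0.0006,0.003,0,0,0,0,0.0002,-0.0015,0.007,0,0,0,0,0.0003,-0.002,0.012,0,0,0,0,0,0,0.015,0,0,0,0,0,0,0.015,0,0,0,0,0,0,0.015,0,0,0,0,0,0,0.01,0,0,0,0,0,0,0,0,0,0]'

```text
time_s: 7.95
position: [0.5395, 0.0887, 0.1705]
tool_rot: [[0.158, -0.028, 0.987], [-0.966, 0.204, 0.16], [-0.206, -0.979, 0.005]]
ft_force: [0.3, 0.4, -4.4]
grip_width: 0.0627
```

Run:
```python
from h import *
s,c=here();print(c,s["ft_force"],s["wrist_torque"],s["grip_width"],s["q"])
for n,cr in(("side",(160,130,120,130)),):
    im=env.get_image(n)[...,::-1].copy(); cv2.imwrite(f"pics/{n}6.png",im)
    x,y,w,h=cr;cv2.imwrite("pics/s6z.png",cv2.resize(im[y:y+h,x:x+w],None,fx=4.5,fy=4.5,interpolation=cv2.INTER_CUBIC))
delta((178,0,60),'x')
delta((178,0,60),'-x')
```

```text
[186.4856  -1.37    87.6287] [ 0.2565  0.3706 -4.362 ] [-0.2453 -0.12   -0.0379] 0.06270148959871524 [ -8.5886  24.8638  80.9931  11.6425  77.7871 -20.6883]
t 8.0 target [0.5385 0.086  0.1417] shift [-0.0005 -0.0028 -0.0274] rotvec [  2.8911 -18.2478  87.9471] angle 89.86674201069673
t 8.0 target [0.5385 0.086  0.1417] shift [-0.0005 -0.0028 -0.0274] rotvec [ -2.772   18.5781 -88.1546] angle 90.13359447547319
```

View pics/s6z.png

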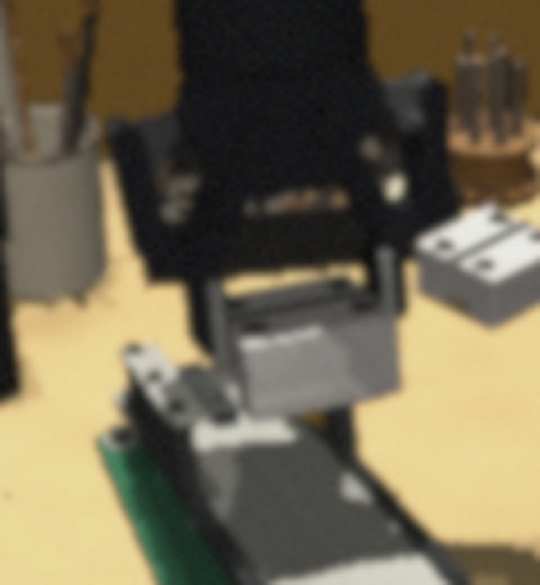

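Emit:
servo_tool --rows '[0,0,0,0,-0.198,1.327,-6.297,0,0,0,0,-0.198,1.327,-6.297,0,0,0,0,-0.198,1.327,-6.297,0,0,0,0,-0.198,1.327,-6.297,0,0,0,0,-0.198,1.327,-6.297,0,0,0,0,-0.198,1.327,-6.297,0,0,0,0,-0.198,1.327,-6.297,0,0,0,0,-0.198,1.327,-6.297,0,0,0,0,-0.198,1.327,-6.297,0,0,0,0,-0.198,1.327,-6.297]'

```text
time_s: 8.83
position: [0.5382, 0.0889, 0.1672]
tool_rot: [[-0.825, -0.035, 0.564], [-0.558, 0.206, -0.804], [-0.088, -0.978, -0.19]]
ft_force: [-0.6, -0.4, -3.8]
grip_width: 0.0625
```

Emit:
servo_tool --rows '[0,0,0,0,-0.198,1.327,-6.297,0,0,0,0,-0.198,1.327,-6.297,0,0,0,0,-0.198,1.327,-6.297,0,0,0,0,-0.198,1.327,-6.297,0,0,0,0,0,0,0,0,0,0,0,0,0,0]'

```text
time_s: 9.33
position: [0.5384, 0.0888, 0.1676]
tool_rot: [[-0.987, -0.034, 0.158], [-0.162, 0.207, -0.965], [0.001, -0.978, -0.21]]
ft_force: [0.3, -0.6, -5.0]
grip_width: 0.0627
```

Run:
```python
from h import *
s,c=here();print(c,s["ft_force"],s["wrist_torque"],s["grip_width"],s["q"])
for n,cr in(("side",(160,130,120,130)),("top",(140,100,160,110))):
    im=env.get_image(n)[...,::-1].copy(); cv2.imwrite(f"pics/{n}7.png",im)
    x,y,w,h=cr;cv2.imwrite(f"pics/{n}7z.png",cv2.resize(im[y:y+h,x:x+w],None,fx=4.5,fy=4.5,interpolation=cv2.INTER_CUBIC))
delta((178,0,40),'-x')
```

```text
[186.1556  -0.3503  84.782 ] [ 0.3386 -0.5737 -5.0101] [-0.2043 -0.0032 -0.0121] 0.06274099726881413 [-8.6523 25.094  81.1644 11.7632 77.8068 69.1518]
t 9.4333 target [0.5379 0.0901 0.1221] shift [-0.0007  0.0012 -0.0459] rotvec [-0.0909 -0.0062 -0.1439] angle 0.17026358470125183
```

View pics/side7z.png

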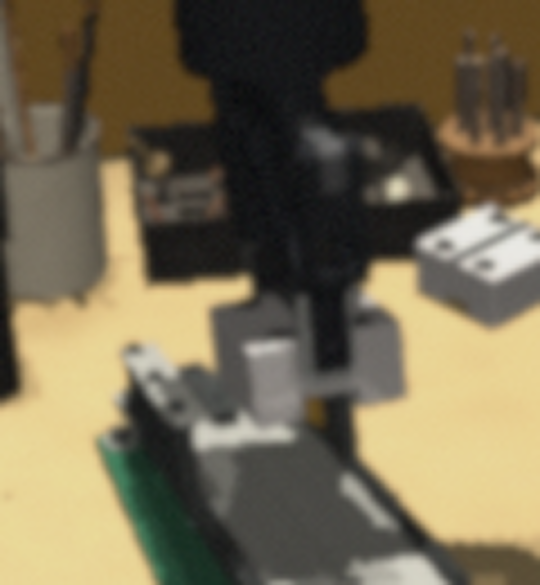

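View pics/top7z.png

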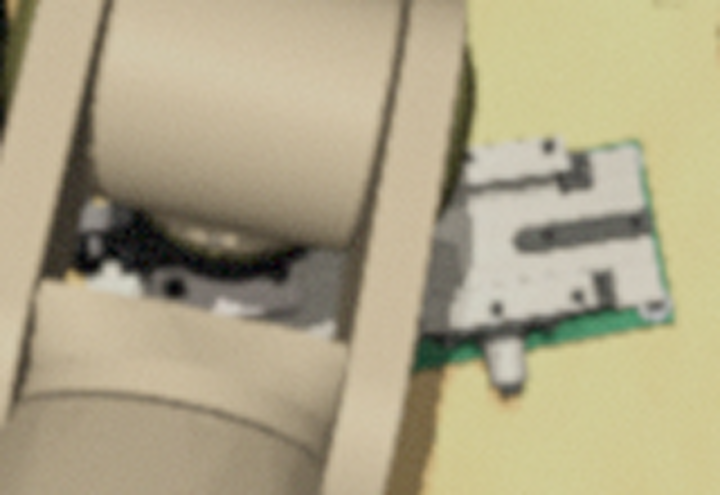

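Run:
```python
from h import *
T=lambda u,v:(140+(u+.5)/4.5-.5,100+(v+.5)/4.5-.5)
print(proj("top",c2w(P,(30,0,8))),T(515,242)); print(proj("top",c2w(P,(-46,0,8))),T(652,222))
from ov import box
im=cv2.imread("pics/side7.png");f=5;x0,y0,w,h=190,170,90,90
a=cv2.resize(im[y0:y0+h,x0:x0+w],None,fx=f,fy=f,interpolation=cv2.INTER_CUBIC)
for q,r in box(186.2-32,186.2+32,-32,32,74.4,108.4):
    k=proj("side",c2w(P,np.array([q,r])))+[1.8,1.4];k=((k-[x0,y0]+.5)*f-.5).astype(int)
    cv2.line(a,tuple(map(int,k[0])),tuple(map(int,k[1])),(255,255,0),1,cv2.LINE_AA)
cv2.imwrite("pics/o7.png",a)
```

```text
[[253.8647 153.3694]] (254.05555555555554, 153.38888888888889)
[[284.7129 149.0319]] (284.5, 148.94444444444446)
```

View pics/o7.png

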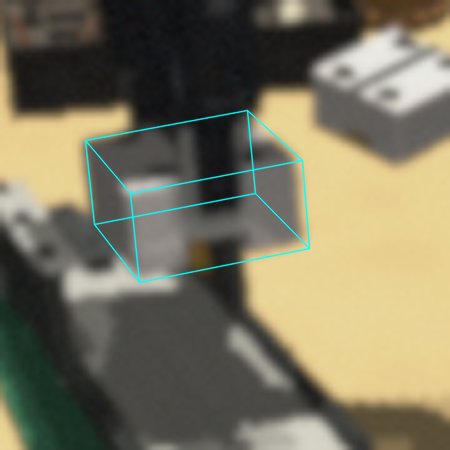

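Emit:
servo_tool --rows '[0,-0.0001,0.0003,-0.007,0,0,0,0,-0.0002,0.0006,-0.0098,0,0,0,0,-0.0002,0.0006,-0.0098,0,0,0,0,-0.0002,0.0006,-0.0098,0,0,0,0,-0.0002,0.0006,-0.0098,0,0,0,0,-0.0001,0.0005,-0.0095,0,0,0,0,0,0,0,0,0,0,0,0,0,0,0,0,0]'

```text
time_s: 10.1
position: [0.5377, 0.0921, 0.1123]
tool_rot: [[-0.987, -0.034, 0.155], [-0.158, 0.207, -0.965], [0.001, -0.978, -0.21]]
ft_force: [0.5, 0.4, -3.5]
grip_width: 0.0626
```

Run:
```python
from h import *
s,c=here();print(c,s["ft_force"],s["wrist_torque"],s["grip_width"])
for n,cr in(("side",(190,190,90,90)),):
    im=env.get_image(n)[...,::-1].copy(); cv2.imwrite(f"pics/{n}8.png",im)
    x,y,w,h=cr;cv2.imwrite(f"pics/{n}8z.png",cv2.resize(im[y:y+h,x:x+w],None,fx=6,fy=6,interpolation=cv2.INTER_CUBIC))
s,c=here();print(c)
delta((178,0,11),'-x')
```

```text
[177.9231  -0.1353  29.9247] [ 0.5032  0.4043 -3.5106] [-0.2408 -0.0627 -0.0419] 0.06260566994343594
[177.967   -0.4305  30.5152]
t 10.15 target [0.5369 0.096  0.0938] shift [-0.0011  0.004  -0.0191] rotvec [-0.0813  0.0232  0.0219] angle 0.08736327137328559
```

View pics/side8z.png

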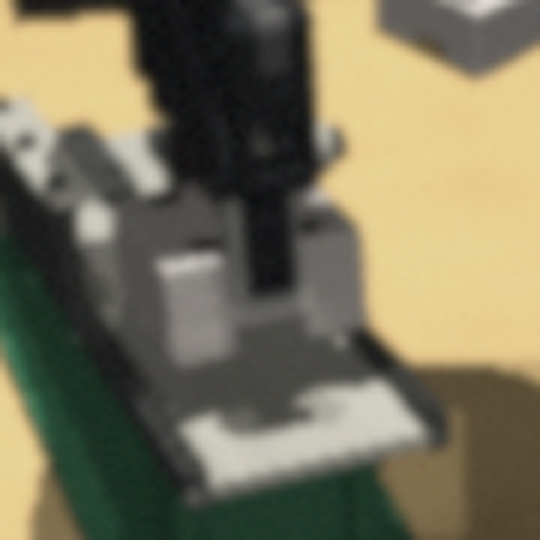

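Emit:
servo_tool --rows '[0,-0.0003,0.001,-0.005,0,0,0,0,-0.0003,0.001,-0.005,0,0,0,0,-0.0002,0.0008,-0.004,0,0,0,0,-0.0002,0.0006,-0.003,0,0,0,0,0,0.0002,-0.001,0,0,0,0,0,0,0,0,0,0]'

```text
time_s: 10.65
position: [0.5367, 0.0957, 0.0945]
tool_rot: [[-0.987, -0.033, 0.155], [-0.159, 0.207, -0.965], [0.0, -0.978, -0.209]]
ft_force: [0.3, 0.4, -5.6]
grip_width: 0.0627
```

Run:
```python
from h import *
s,c=here();print(c,s["ft_force"],s["wrist_torque"],s["grip_width"])
for n,cr in(("side",(190,190,90,90)),):
    im=env.get_image(n)[...,::-1].copy(); cv2.imwrite(f"pics/{n}9.png",im)
    x,y,w,h=cr;cv2.imwrite(f"pics/{n}9z.png",cv2.resize(im[y:y+h,x:x+w],None,fx=6,fy=6,interpolation=cv2.INTER_CUBIC))
s,c=here();print(c,s["ft_force"])
```

```text
[177.9033   0.2612  11.7952] [ 0.265   0.4463 -5.5605] [-0.2916 -0.0038  0.0309] 0.06266997178803672
[177.9003   0.1254  12.0645] [-0.0358  0.0191 -4.4698]
```

View pics/side9z.png

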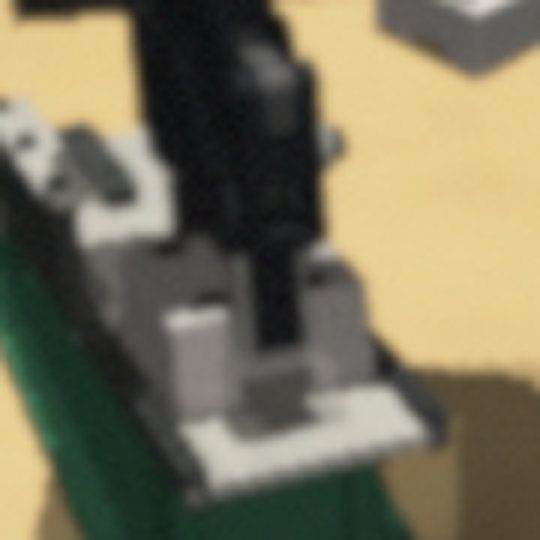

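Emit:
servo_tool --rows '[0,-0.0001,0.0002,-0.001,0,0,0,0,-0.0001,0.0002,-0.001,0,0,0,0,0,0,0,0,0,0]'

```text
time_s: 10.95
position: [0.537, 0.096, 0.0934]
tool_rot: [[-0.987, -0.031, 0.155], [-0.158, 0.206, -0.966], [-0.002, -0.978, -0.209]]
ft_force: [0.6, 0.7, 0.7]
grip_width: 0.0625
```

Emit:
servo_tool --rows '[0,0,0.0002,-0.001,0,0,0,0,0,0.0002,-0.001,0,0,0,0,0,0,0,0,0,0]'

```text
time_s: 11.2
position: [0.5371, 0.096, 0.0932]
tool_rot: [[-0.987, -0.03, 0.156], [-0.159, 0.206, -0.966], [-0.003, -0.978, -0.208]]
ft_force: [-6.7, -3.3, 19.5]
grip_width: 0.0626
```

Emit:
servo_tool --rows '[0,0,-0.0002,0.0013,0,0,0,0,0,0,0,0,0,0,0.9,0,0,0,0,0,0,0.9,0,0,0,0,0,0,0.9,0,0,0,0,0,0,0.95,0,0,0,0,0,0]'

```text
time_s: 11.7
position: [0.5366, 0.0963, 0.0919]
tool_rot: [[-0.987, -0.033, 0.155], [-0.158, 0.207, -0.965], [-0.0, -0.978, -0.209]]
ft_force: [0.4, 0.1, 0.5]
grip_width: 0.0809
```

Run:
```python
from h import *
s,c=here();print(c,s["ft_force"],s["wrist_torque"],s["grip_width"])
for n,cr in(("side",(190,190,90,90)),):
    im=env.get_image(n)[...,::-1].copy(); cv2.imwrite(f"pics/{n}10.png",im)
    x,y,w,h=cr;cv2.imwrite(f"pics/{n}10z.png",cv2.resize(im[y:y+h,x:x+w],None,fx=6,fy=6,interpolation=cv2.INTER_CUBIC))
delta((225,0,70),'-x')
```

```text
[177.9598   0.25     9.1285] [0.3639 0.0933 0.4711] [-0.0599 -0.0189 -0.0202] 0.08085016141247205
t 11.75 target [0.5316 0.1293 0.1613] shift [-0.005   0.033   0.0693] rotvec [-0.087   0.002   0.0275] angle 0.09128995529389546
```

View pics/side10z.png

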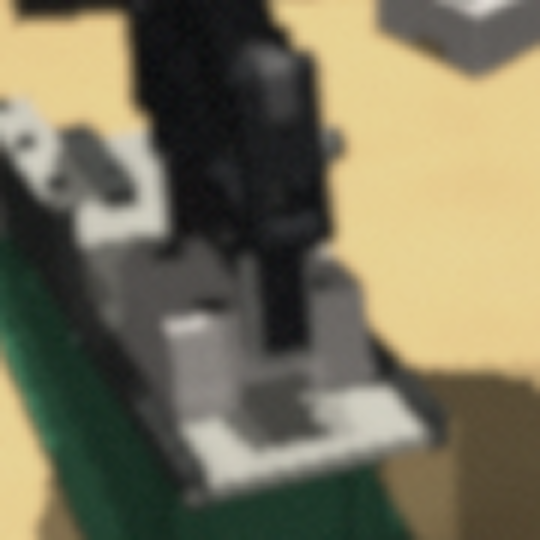

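Emit:
servo_tool --rows '[0.95,0.0002,-0.001,0.005,0,0,0,0.95,0.0003,-0.0021,0.01,0,0,0,0.95,0.0005,-0.0031,0.0147,0,0,0,0.95,0.0005,-0.0031,0.0147,0,0,0,0.5,0.0005,-0.0031,0.0147,0,0,0,0,-0.0015,0.0095,0.002,0,0,0,0,-0.0027,0.017,0.0037,0,0,0,0,-0.0027,0.017,0.0037,0,0,0,0,-0.0016,0.0095,0.002,0,0,0,0,0,0,0,0,0,0]'

```text
time_s: 12.58
position: [0.5295, 0.1388, 0.163]
tool_rot: [[-0.987, -0.033, 0.157], [-0.161, 0.207, -0.965], [-0.001, -0.978, -0.209]]
ft_force: [-0.2, 0.2, 1.2]
grip_width: 0.0081
```

Run:
```python
from h import *
s,c=here();print(c,s["ft_force"],s["wrist_torque"],s["grip_width"])
from ov import overlay
for n,cr in(("side",(180,180,110,110)),("top",(140,100,160,110))):
    im=env.get_image(n)[...,::-1].copy(); cv2.imwrite(f"pics/{n}11.png",im)
    overlay(n,P,im,cr,5,f"pics/{n}11z.png",178)
delta((233,0,12),'-x')
```

```text
[234.8491   0.5231  69.6893] [-0.1629  0.2417  1.2206] [-0.1064 -0.0256  0.0004] 0.008063458061966
t 12.6833 target [0.5284 0.1489 0.1062] shift [-0.0016  0.0119 -0.0563] rotvec [-0.0649  0.0101 -0.0253] angle 0.07035406571889968
```

View pics/side11z.png

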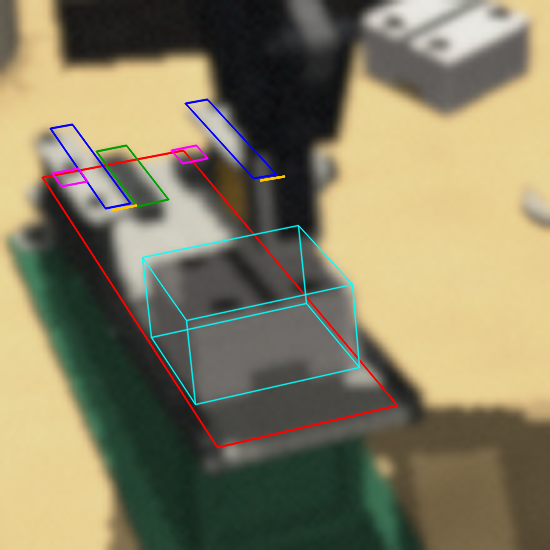

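View pics/top11z.png

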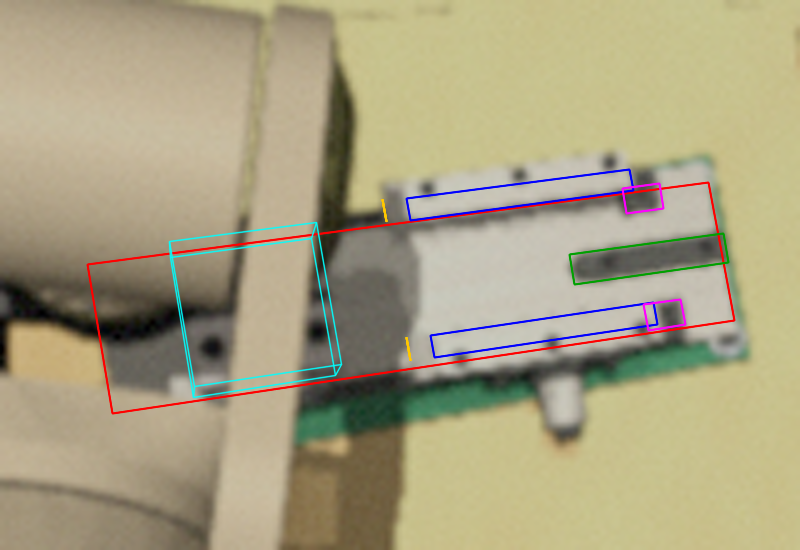

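Emit:
servo_tool --rows '[0,-0.0002,0.0018,-0.009,0,0,0,0,-0.0003,0.002,-0.0095,0,0,0,0,-0.0003,0.002,-0.0095,0,0,0,0,-0.0003,0.002,-0.0095,0,0,0,0,-0.0003,0.002,-0.0095,0,0,0,0,-0.0003,0.002,-0.0085,0,0,0,0,0,0,0,0,0,0]'

```text
time_s: 13.27
position: [0.5275, 0.149, 0.105]
tool_rot: [[-0.987, -0.036, 0.154], [-0.159, 0.207, -0.965], [0.003, -0.978, -0.21]]
ft_force: [-0.8, -0.0, 0.0]
grip_width: -0.0
```

Run:
```python
from h import *
s,c=here();print(c,s["ft_force"],s["grip_width"])
delta((130,0,12),'-x');delta((78.5,0,12),'-x')
```

```text
[232.9213   0.9183  10.8571] [-0.8266 -0.0479  0.0212] -1.3230959532573333e-05
t 13.2667 target [0.5444 0.0495 0.0848] shift [ 0.0169 -0.0995 -0.0203] rotvec [-0.0874 -0.1876  0.0132] angle 0.2074088076319423
t 13.2667 target [ 0.5524 -0.0003  0.0741] shift [ 0.0249 -0.1492 -0.031 ] rotvec [-0.0874 -0.1876  0.0132] angle 0.2074088076319423
```

Emit:
servo_tool --rows '[0,0.0009,-0.0048,-0.001,0,0,0,0,0.0009,-0.0048,-0.001,0,0,0,0,0.0009,-0.0048,-0.001,0,0,0,0,0.0008,-0.0048,-0.001,0,0,0,0,0.0008,-0.0048,-0.001,0,0,0,0,0.0008,-0.0048,-0.001,0,0,0,0,0.0008,-0.0048,-0.001,0,0,0,0,0.0008,-0.0048,-0.001,0,0,0,0,0.0008,-0.0048,-0.001,0,0,0,0,0.0008,-0.0048,-0.001,0,0,0]'

```text
time_s: 14.1
position: [0.5369, 0.1002, 0.0972]
tool_rot: [[-0.987, -0.032, 0.155], [-0.158, 0.207, -0.965], [-0.001, -0.978, -0.209]]
ft_force: [0.6, 3.0, 2.4]
grip_width: -0.0002
```

Run:
```python
from h import *
s,c=here();print(c,s["ft_force"],s["grip_width"])
from ov import overlay
for n,cr in(("side",(180,180,110,110)),):
    im=env.get_image(n)[...,::-1].copy(); cv2.imwrite(f"pics/{n}12.png",im)
    overlay(n,P,im,cr,5,f"pics/{n}12z.png",c[0]-46.5)
delta((78.5,0,12),'-x')
```

```text
[182.7854  -0.6033  13.4688] [0.607  3.0368 2.3965] -0.0001537751491019523
t 14.15 target [ 0.5524 -0.0003  0.0741] shift [ 0.0154 -0.0997 -0.0228] rotvec [-0.0475  0.0233  0.0532] angle 0.07503676119409541
```

View pics/side12z.png

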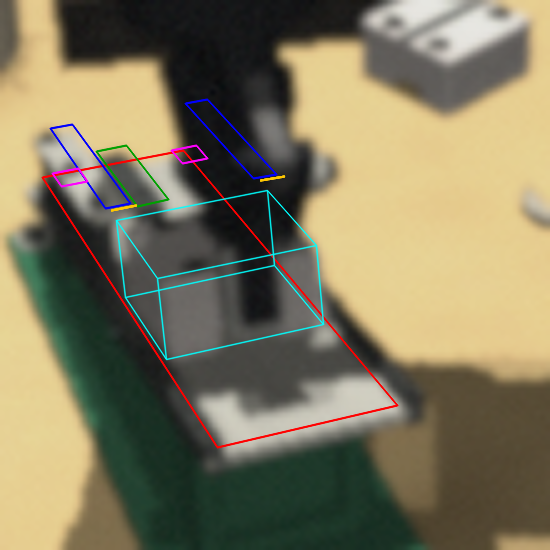

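Emit:
servo_tool --rows '[0,0.0007,-0.0048,-0.0012,0,0,0,0,0.0007,-0.0048,-0.0012,0,0,0,0,0.0007,-0.0048,-0.0012,0,0,0,0,0.0007,-0.0048,-0.0011,0,0,0,0,0.0007,-0.0048,-0.0011,0,0,0,0,0.0007,-0.0048,-0.0011,0,0,0,0,0.0007,-0.0048,-0.0011,0,0,0,0,0.0007,-0.0048,-0.0011,0,0,0]'

```text
time_s: 14.82
position: [0.5426, 0.0624, 0.0882]
tool_rot: [[-0.987, -0.032, 0.155], [-0.158, 0.208, -0.965], [-0.001, -0.978, -0.21]]
ft_force: [1.8, 9.2, 6.7]
grip_width: -0.0002
```

Run:
```python
from h import *
s,c=here();print(c,s["ft_force"],s["grip_width"])
delta((78.5,0,12),'-x')
```

```text
[143.4301  -0.2955  12.641 ] [1.7995 9.2387 6.6534] -0.00022331353086969008
t 14.8167 target [ 0.5524 -0.0003  0.0741] shift [ 0.0098 -0.0626 -0.0141] rotvec [-0.1569  0.0576  0.0387] angle 0.1715237551313409
```

Emit:
servo_tool --rows '[0,0.0005,-0.0034,-0.0008,0,0,0,0,0.0005,-0.0034,-0.0008,0,0,0,0,0.0005,-0.0034,-0.0008,0,0,0,0,0.0005,-0.0034,-0.0008,0,0,0,0,0.0005,-0.0034,-0.0008,0,0,0,0,0.0005,-0.0034,-0.0008,0,0,0]'

```text
time_s: 15.32
position: [0.5456, 0.043, 0.0839]
tool_rot: [[-0.987, -0.032, 0.155], [-0.159, 0.209, -0.965], [-0.002, -0.977, -0.212]]
ft_force: [-0.3, 11.9, 10.2]
grip_width: -0.0002
```

Emit:
servo_tool --rows '[0,0.0005,-0.0034,-0.0008,0,0,0,0,0.0005,-0.0034,-0.0008,0,0,0,0,0.0005,-0.0034,-0.0008,0,0,0,0,0.0005,-0.0034,-0.0008,0,0,0]'

```text
time_s: 15.65
position: [0.5482, 0.0293, 0.0809]
tool_rot: [[-0.987, -0.03, 0.156], [-0.158, 0.209, -0.965], [-0.003, -0.977, -0.211]]
ft_force: [2.2, 11.7, 11.0]
grip_width: 0.0003
```

Run:
```python
from h import *
s,c=here();print(c,s["ft_force"],s["grip_width"])
from ov import overlay
for n,cr in(("side",(180,180,110,110)),("top",(160,110,150,100))):
    im=env.get_image(n)[...,::-1].copy(); cv2.imwrite(f"pics/{n}13.png",im)
    overlay(n,P,im,cr,5,f"pics/{n}13z.png",c[0]-46.5)
delta((78.5,0,12),'-x')
```

```text
[109.1334  -0.4907  12.5085] [ 2.2228 11.7289 10.9878] 0.0003060430166212456
t 15.75 target [ 0.5524 -0.0003  0.0741] shift [ 0.0041 -0.029  -0.0067] rotvec [-0.1787  0.1747  0.0439] angle 0.25372868536999427
```

View pics/top13z.png

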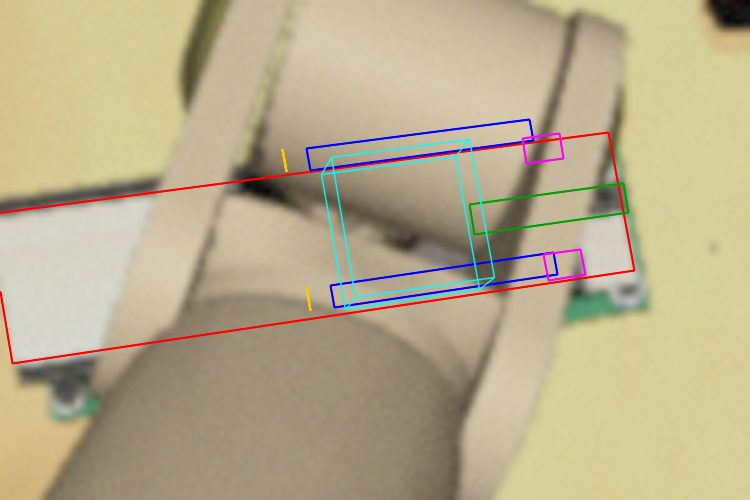

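Emit:
servo_tool --rows '[0,0.0005,-0.0034,-0.0008,0,0,0,0,0.0005,-0.0034,-0.0008,0,0,0,0,0.0005,-0.0034,-0.0008,0,0,0,0,0.0005,-0.0034,-0.0008,0,0,0,0,0.0005,-0.0034,-0.0008,0,0,0,0,0.0005,-0.0034,-0.0008,0,0,0]'

```text
time_s: 16.25
position: [0.5513, 0.0083, 0.0758]
tool_rot: [[-0.987, -0.03, 0.155], [-0.158, 0.208, -0.965], [-0.003, -0.978, -0.21]]
ft_force: [3.8, 9.2, 7.9]
grip_width: -0.0
```

Run:
```python
from h import *
s,c=here();print(c,s["ft_force"],s["grip_width"])
delta((78.5,0,12),'-x')
```

```text
[87.2596 -0.2558 11.8929] [3.7944 9.2461 7.9188] -4.4655510975865825e-05
t 16.25 target [ 0.5524 -0.0003  0.0741] shift [ 0.0011 -0.0085 -0.0017] rotvec [-0.1578  0.1688  0.0303] angle 0.2330508127950217
```

9 mm to go; nudge on until the stops are felt.

Emit:
servo_tool --rows '[0,0.0003,-0.0019,-0.0004,0,0,0,0,0.0003,-0.0019,-0.0004,0,0,0,0,0.0003,-0.0019,-0.0004,0,0,0,0,0.0002,-0.0014,-0.0003,0,0,0]'

```text
time_s: 16.58
position: [0.5525, 0.001, 0.0742]
tool_rot: [[-0.987, -0.03, 0.155], [-0.158, 0.208, -0.965], [-0.004, -0.978, -0.21]]
ft_force: [5.2, 8.5, 6.6]
grip_width: 0.0002
```

Emit:
servo_tool --rows '[0,0.0002,-0.001,-0.0002,0,0,0,0,0.0002,-0.001,-0.0002,0,0,0]'

```text
time_s: 16.75
position: [0.5527, -0.0004, 0.0739]
tool_rot: [[-0.987, -0.03, 0.155], [-0.158, 0.209, -0.965], [-0.003, -0.977, -0.211]]
ft_force: [2.3, 14.3, 9.5]
grip_width: -0.0002
```

Emit:
servo_tool --rows '[0,0.0002,-0.001,-0.0002,0,0,0,0,0,0,0,0,0,0]'

```text
time_s: 16.92
position: [0.5525, -0.0005, 0.0739]
tool_rot: [[-0.987, -0.031, 0.155], [-0.158, 0.21, -0.965], [-0.003, -0.977, -0.213]]
ft_force: [2.9, 14.7, 9.9]
grip_width: 0.0003
```

Run:
```python
from h import *
s,c=here();print(c,s["ft_force"],s["grip_width"])
```

```text
[78.189  -0.0567 11.8807] [ 2.8554 14.6968  9.9123] 0.0002911372267180519
```

Emit:
servo_tool --rows '[0,0.0002,-0.001,-0.0002,0,0,0,0,0.0002,-0.001,-0.0002,0,0,0,0,0,0,0,0,0,0]'

```text
time_s: 17.17
position: [0.5524, -0.0007, 0.0739]
tool_rot: [[-0.987, -0.032, 0.156], [-0.159, 0.214, -0.964], [-0.002, -0.976, -0.216]]
ft_force: [1.2, 23.7, 15.0]
grip_width: 0.0
```

Emit:
servo_tool --rows '[0,-0.0005,0.003,0.0007,0,0,0,0,-0.0009,0.0058,0.0012,0,0,0,0,0.0003,-0.002,0.0098,0,0,0,0,0.0005,-0.0031,0.0147,0,0,0,0,0.0005,-0.0031,0.0147,0,0,0,0,0.0005,-0.0031,0.0147,0,0,0,0,0.0005,-0.0031,0.02,0,0,0,0,0,0.02,0.02,0,0,0,0,-0.01,0.035,0.01,0,0,0,0,-0.01,0.038,0,0,0,0]'

```text
time_s: 18.0
position: [0.5344, 0.0822, 0.1809]
tool_rot: [[-0.988, -0.028, 0.153], [-0.155, 0.205, -0.966], [-0.005, -0.978, -0.207]]
ft_force: [0.7, 1.0, -0.9]
grip_width: -0.0
```

Emit:
servo_tool --rows '[0,-0.015,0.038,0,0,0,0,0,-0.015,0.038,0,0,0,0,0,-0.015,0.038,0,0,0,0,0,-0.015,0.038,0,0,0,0,0,-0.015,0.038,0,0,0,0,0,-0.015,0.038,0,0,0,0,0,-0.01,0.025,0,0,0,0,0,0,0,0,0,0,0]'

```text
time_s: 18.67
position: [0.4313, 0.3392, 0.1789]
tool_rot: [[-0.987, -0.034, 0.159], [-0.163, 0.207, -0.965], [-0.0, -0.978, -0.209]]
ft_force: [-0.8, -0.3, -0.2]
grip_width: 0.0002
```

Run:
```python
from h import *
s,c=here();print(s["time_s"],s["position"],s["ft_force"])
from ov import overlay
for n,cr in(("side",(170,180,110,110)),("top",(160,110,150,100))):
    im=env.get_image(n)[...,::-1].copy(); cv2.imwrite(f"pics/{n}14.png",im)
    overlay(n,P,im,cr,5,f"pics/{n}14z.png",32)
    x,y,w,h=cr;cv2.imwrite(f"pics/{n}14p.png",cv2.resize(im[y:y+h,x:x+w],None,fx=5,fy=5,interpolation=cv2.INTER_CUBIC))
```

```text
18.6667 [0.4313 0.3392 0.1789] [-0.7744 -0.3463 -0.153 ]
```

View pics/top14z.png

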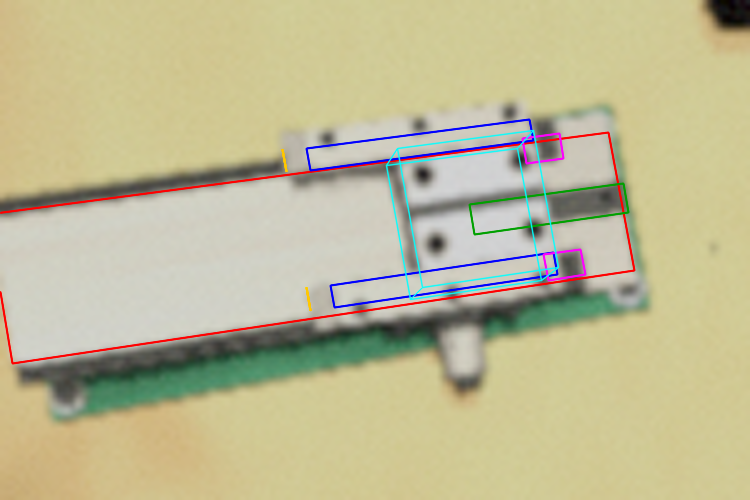

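View pics/top14p.png

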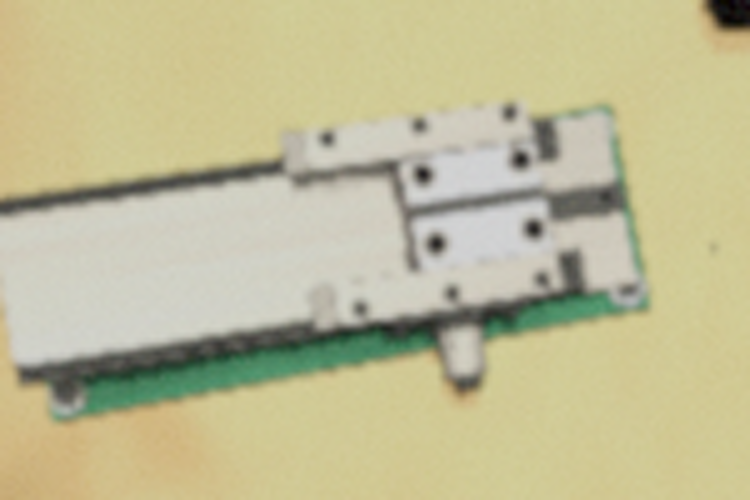

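View pics/side14z.png

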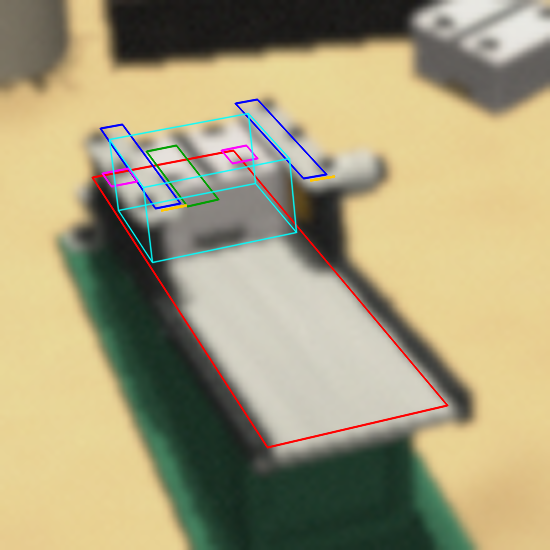

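View pics/top14.png

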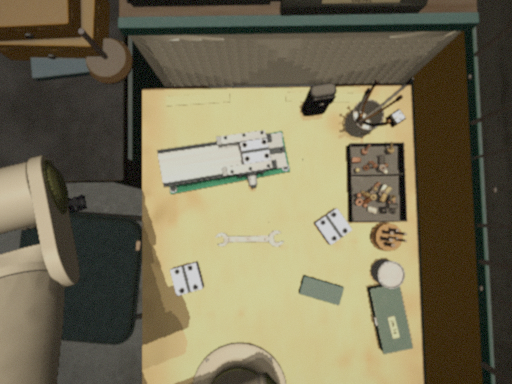

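Run:
```python
from h import *
im=cv2.imread("pics/top14.png")[130:180,230:295]; cv2.imwrite("pics/t14q.png",cv2.resize(im,None,fx=12,fy=12,interpolation=cv2.INTER_CUBIC))
# expected direction slopes on block top plane z=34 at yaw dev 0
for a,b in(((0,0,34),(64,0,34)),((64,-26,34),(64,26,34)),((0,-26,34),(0,26,34)),((3,-26,41),(106,-26,41))):
    k=(proj("top",c2w(P,np.array([a,b],float)))-[230,130]+.5)*12-.5;print(a,b,k)
```

```text
(0, 0, 34) (64, 0, 34) [[470.9038 237.2473]
 [144.1378 282.8012]]
(64, -26, 34) (64, 26, 34) [[119.9828 147.4694]
 [168.3793 418.6178]]
(0, -26, 34) (0, 26, 34) [[446.571  104.2118]
 [495.3224 370.7514]]
(3, -26, 41) (106, -26, 41) [[439.9026  97.4091]
 [-95.9317 168.1719]]
```

View pics/t14q.png

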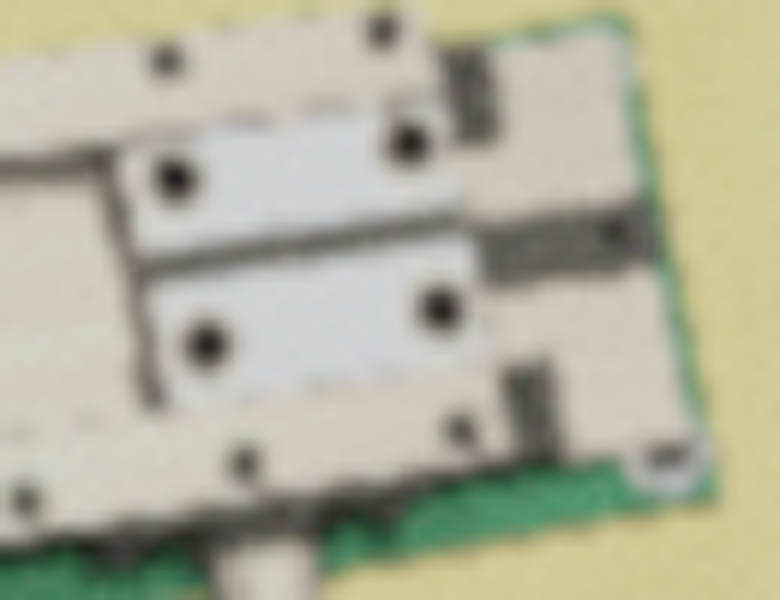

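Run:
```python
from h import *
s=env.observe();print(s["time_s"],s["ft_force"]);print(env.close_job())
```

```text
18.7667 [-0.0769 -0.5733  0.084 ]
the job is handed in; nothing more can be done
None
```

The slide block is home against the stops with its groove along the chute, and the job was handed in at 18.8 s. I pushed the block up clear of the keepers and lifted it out. After a quarter turn I laid it in the open part and pushed it down over the key.

**Checks that agreed**
- **Against the stops:** the push came up hard, rising from 8 to about 24 N in the last part with almost no further travel. The finger position puts the block's origin at about chute x 31.7 mm, against 32 mm.
- **Groove direction:** in the last top picture the dark line on the block runs parallel to the keepers. The block's uphill edge lies within about 0.5 mm of where it should be when home.
- **Resting side:** the block sits about 2 mm toward the -y cheek, as the spring shoe should push it.
- **Bystanders:** the spare block is in the same place as at the start. The arm had withdrawn and was touching nothing, with under 1 N at the wrist.

**Checks that disagreed or fell short**
- **Side camera:** it read about 1.5 to 2 pixels (roughly 2 mm) off the arm and the top camera. I therefore relied on the top view and the felt forces.
- **First grasp:** I saw about 6 N upward on the gripper, possibly a fingertip brushing a side rail. I saw no sign of anything disturbed.
- **Two stops:** both stop contacts are hidden under the keepers, so I inferred them from the force and the block's alignment rather than seeing them.

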